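# Tip the drain tray and fit the catch plate under the microtome head

## Robot

A 7-joint arm with a two-finger parallel gripper is mounted at the origin on the work surface. World frame = base frame: x ahead of the robot, y to its left, z up, the work surface at z = 0. Lengths are in m, angles in rad, forces in N, time in s.
With the tool pointing down it reaches from about 0.4 to 0.9 m from the base axis. Payload 5.5 kg.
Tool frame: the origin (TCP) lies midway between the tips of the shut fingers; the grasp point (between the pads) lies 19 mm behind it; z points along the fingers, x is the direction in which the jaws open and shut, and the axes are right-handed (so a half turn about z gives the same grasp; the last joint's range is limited). The gripper opens to 85 mm and grips with 20 to 120 N. Pads are 22 mm wide; open, the fingers measure 114 mm over their backs; the gripper's body (76 mm by 85 mm) begins 54 mm behind the grasp point. The pads swing forward as they close: fully open they stand 13 mm farther back than shut.
Start: joints at [-0.888, 0.501, -0.427, 1.55, 0.221, 1.138, -0.21], TCP at [0.265, 0.594, 0.231] pointing down, gripper open.
Joint ranges: [-2.88, 2.88], [-0.31, 2.03], [-1.54, 1.56], [0.2, 2.42], [-1.41, 4.55], [0.19, 2.02], [-2.57, 2.57]. Speed limits (rad/s): [2.57, 2.57, 3.14, 3.14, 3.14, 3.14, 3.14].

## Interface

Orientations are given as a rotation vector (axis times angle).
In Python, from cell import env gives the robot as it stands.
- The arm moves only by the tool apply_moves, never from a script. Its argument "steps" is a list of rows, each a list of 6 numbers: the shift along the world's x, y, z scaled (see below), then the turn, a rotation vector about the world's x, y, z scaled (see below). In form: [[tx, ty, tz, ax, ay, az], ...]. A call has 1 to 12 rows; each row is the pose to reach, as a shift and turn from the pose measured when the call began; what a row does not reach only later rows make up. The controller multiplies each number of a shift by 400 mm and each number of a turn by 45 degrees. A row lasts 1/12 s, in which the tool goes at most 41.7 mm and 7.16 degrees, less where a joint would pass 70% of its speed; a pose out of reach is approached as far as the arm can. A call with a number of a shift or a turn outside -1 to 1 is refused whole. A call with a gripper value outside its range is refused whole. "claw" is the closure, from -1 (fully open) to 1 (shut), set as the call begins (left out, the last holds). The fingers move at their own pace and stop on an object; "grip_force" is the grip in N (left out, the last holds). Time passes only in rows, so rows that repeat a pose let the fingers close. It gives the time, the measured TCP pose, the force and the opening at its end, in the units of the state.
- env.read_state(): the state, without advancing time (a new reading comes with each control period).
- env.get_image(name): name is "side" or "top"; returns a dict with "color" (384x512x3 uint8, blue, green, red), "fx", "fy", "cx", "cy" (pixels), "rvec" (rotation vector, rad) and "tvec" (3), from world to camera coordinates, as OpenCV has them. Camera axes: x right, y down, z forward; pixel columns grow to the right and rows downward; lengths in m; the calibration is good to about 2 mm. A picture is of the moment at which its call begins. There is no depth.
- env.close_job(): hands the job in, once; it reports no verdict.
Trained networks look in the newest picture that a camera, given by its name, has taken for a name from the list of things; names that differ only in an ending like _2 or _b are one class to them, and where a whole thing is asked for, a point or a joint stands for the part that bears it (a point fixed in the world has none). Each returns a list of dicts, best first, with "confidence" (0 to 1); they miss things now and then, are a little off and sometimes report something else, mostly with a low value. They report only what shows in the picture. A call takes as long as a camera call. They do not tell look-alikes from the thing itself.
- env.search_frame(camera, name): "centre" ([x, y, z] in m, in world coordinates, good to about 4 mm: the middle of the surface that is visible of it).
- env.regions_of(camera, name): "pixels" (384x512 bool, what is visible of it).
- env.place_of(camera, name): "centre" ([x, y, z] in m, in world coordinates, good to about 4 mm: a listed point, or the origin of a listed thing).
The state is a dict: "clock": time; "q": joint angles; "joint_vel": joint speeds; "joint_efforts": joint torques, N m; "position": TCP position; "tool_rot": TCP orientation; "wrist_force": force on the tool from outside, world axes, zero at the start; "ft_torque": the same for the moment, N m; "grip_width": opening from 0.0 (shut) to 1.0 (fully open).
Only numpy, scipy, OpenCV 4.12 (cv2) and the standard library are available. Lean on these libraries where they do the work, as an engineer would, in place of code of your own. Each camera call takes 0.05 s, during which the arm holds its last target. There are 200 camera calls.

## Task

The rinsed catch plate lies at the back of the tipping drain tray, under the wire guard. Raise the tray by its handle so that the plate slides out into the tray's low corner, then pick the plate up and lay it on the sloping bed below the specimen head: lengthwise up the slope, flat, centred across the bed and resting against the bed's lower lip. Do not let the plate fall on the bench, do not knock the specimen head, and leave the bottle, pot and slide box where they are.

Things in the scene. Friction and masses are not known exactly. Their poses are not given: they have to be found in the camera images.
- plate: The catch plate: a loose flat bare aluminium plate, 100 long x 56 wide x 8 mm thick, about 150 g, both faces alike. Origin: centre of its underside; x along its length, y along its width, z out of its upper face.
- tray (a joint): Tilt of the drain tray about its hinge, rad: 0 level (as it starts), up to 0.65 as its handle end is raised. The hinge is stiff: the tray stays at any angle where it is let go; lifting at the handle takes 8 to 13 N. The tray floor is polished: the plate starts to slide down it at a tilt of 0.2 to 0.3 rad.
- tray_corner (a point): Inner low corner of the drain tray, at floor level. Shallow bright steel tray, inside 226 x 100 mm, walls 4 thick, 24 high, floor 8 thick, 68 mm over the bench when level. Axes, moving with the tray: x along its length from low end to handle end, y across, z up. Its inside runs from here to x = +226, y = -100 mm. A plate home in the corner has its centre at x = +50, y = -28 mm, its length along x.
- tray_gap (a point): Middle of the gap in the tray's side wall beside the low corner, at floor level, axes as tray_corner: here (54 mm from the low end's inside) the wall is missing over 56 mm along x, so that the plate's long edge is bare and a finger fits outside it, past the floor's edge. Nothing is above the tray's low half.
- tray_guard (a point): Middle of the first of five dark wires, 5 mm thick, that cross the tray at the height of its wall tops, 25 mm apart, from here to the handle end; axes as tray_corner. The plate starts under this guard, fully or almost so.
- tray_hinge (a point): A point on the tray's hinge axis; axes as tray_corner. The hinge axis is level and askew to the tray: its direction in the tray's axes is (-0.343, -0.939, 0), and right-handed turning about that raises the handle end and increases the tilt. So the tray's low corner is the lowest when tipped.
- tray_handle (a point): Middle of the tray's handle: a level round black bar, 12 mm thick, parallel to the hinge axis, with 76 mm free between two 8 mm posts, 80 mm above the tray floor near its far end, 46 mm clear below the bar. Axes as tray_corner. Being round, it turns in the fingers as the tray tips.
- stage_seat (a point): Where the centre of the plate's underside belongs on the sloping bed, 92 mm over the bench: a steel strip 106 x 36 mm, narrower than the plate so that fingers fit beside it, at a slope of 0.47 rad. Axes: x up the slope, y level across, z out of the bed. At x = -50 mm is the lower lip (8 mm high, 36 wide) that the plate's end rests against. Slippery: a released plate slides down to the lip.
- head: The fixed specimen head over the bed. Origin 143 mm straight above stage_seat; x level uphill, y across. A steel block 46 mm wide, 40 high, from 5 to 51 mm uphill of the origin, its underside 4 mm above it (a small insert hangs 10 mm lower), on an arm from a column 106 mm uphill that is 285 mm high. It leaves no room for an upright gripper over the bed: come square to the slope, from its downhill side.
- bottle: Bystander: amber bottle, 60 mm diameter, 160 mm high; origin at the centre of its underside.
- pot: Bystander: white specimen pot, 64 mm diameter, 70 mm high; origin at the centre of its underside.
- slidebox: Bystander: grey slide box, 85 x 75 x 30 mm high; origin at the centre of its underside.
Things that resemble listed ones, but are neither listed nor needed, are in the scene too. There is more than one size of the plate; the one meant has the size given above.

How it is judged:
By the outcome, as a careful person would: the job done as asked, in the order asked, and still so for the second after the job is handed in, with the robot touching nothing.
It also fails if it takes over 67 s, if anything falls off the work surface, if the arm or the gripper's body presses on something with over 40 N, if the wrist force passes 120 N, or if a joint passes its speed limit or range.

## Working session

There is one attempt and no reset: what is moved stays moved. The work goes in short steps, Python scripts to look and compute and a tool call to move; the robot and the scene stay as the last step left them, time stands still between calls to the robot, and variables do not carry over. Pictures are saved under pics/ and viewed, about 8 in all and at most 12, crops included, and the job is handed in when it is done.

Besides the shell and the picture viewer there is one more tool, called as name([rows], argument=value, ...), one row to a line, values as JSON. apply_moves: Moves the arm, as the interface text tells. Its arguments: {"type":"object","properties":{"steps":{"type":"array"},"claw":{"type":"number"},"grip_force":{"type":"number"}},"required":["steps"]}

```bash
ls; mkdir -p pics
cat > h.py <<'E'
import numpy as np, cv2
from cell import env
from scipy.spatial.transform import Rotation as R
def proj(im,P):
    p,_=cv2.projectPoints(np.array(P,float).reshape(-1,1,3),np.array(im['rvec'],float),np.array(im['tvec'],float),np.array([[im['fx'],0,im['cx']],[0,im['fy'],im['cy']],[0,0,1]],float),None)
    return p.reshape(-1,2)
def ray(im,u,v):
    Rm=cv2.Rodrigues(np.array(im['rvec'],float))[0]; t=np.array(im['tvec'],float)
    return -Rm.T@t, Rm.T@np.array([(u-im['cx'])/im['fx'],(v-im['cy'])/im['fy'],1])
def atz(im,u,v,z):
    c,d=ray(im,u,v); return c+d*(z-c[2])/d[2]
E
python3 - <<'E'
from h import *
ims={c:env.get_image(c) for c in('side','top')}
for c,im in ims.items():
    print(c,'cam',ray(im,256,192)[0].round(3)); cv2.imwrite(f'pics/{c}0.png',im['color'])
np.save('ims.npy',ims,allow_pickle=True)
for c in ims:
  for n in ['plate','tray_corner','tray_gap','tray_guard','tray_hinge','tray_handle','stage_seat','head','bottle','pot','slidebox']:
    r=env.place_of(c,n)
    print(c,n,[(np.round(k['centre'],3).tolist(),round(k['confidence'],2),proj(ims[c],k['centre']).round().tolist()) for k in r[:4]])
s=env.read_state();print(s['clock'],s['position'],s['tool_rot'],s['grip_width'])
E
```

```text
pics
side cam [ 0.33  -0.804  1.179]
top cam [ 0.492 -0.012  1.452]
side plate [([0.338, 0.116, -0.0], 0.91, [[193.0, 210.0]]), ([0.593, 0.167, 0.066], 0.53, [[253.0, 177.0]]), ([0.543, 0.44, -0.004], 0.21, [[228.0, 146.0]])]
side tray_corner [([0.496, 0.297, 0.07], 0.8, [[223.0, 158.0]]), ([0.546, 0.27, 0.068], 0.51, [[236.0, 161.0]])]
side tray_gap [([0.546, 0.27, 0.067], 0.64, [[236.0, 161.0]])]
side tray_guard [([0.571, 0.191, 0.097], 0.58, [[247.0, 169.0]])]
side tray_hinge [([0.469, 0.26, 0.061], 0.86, [[218.0, 167.0]])]
side tray_handle [([0.649, 0.132, 0.147], 0.72, [[270.0, 167.0]])]
side stage_seat [([0.538, -0.182, 0.091], 0.54, [[263.0, 251.0]]), ([0.498, 0.3, 0.071], 0.41, [[223.0, 157.0]])]
side head [([0.539, -0.184, 0.236], 0.77, [[266.0, 227.0]])]
side bottle [([0.486, -0.443, 0.001], 0.77, [[268.0, 342.0]])]
side pot [([0.766, 0.028, 0.0], 0.86, [[304.0, 207.0]])]
side slidebox [([0.542, 0.435, -0.0], 0.81, [[228.0, 146.0]]), ([0.648, 0.132, 0.145], 0.25, [[270.0, 168.0]])]
top plate [([0.59, 0.166, 0.071], 0.82, [[222.0, 184.0]]), ([0.337, 0.121, 0.0], 0.67, [[235.
[... 249 characters left out ...]
0.273, 0.071], 0.7, [[192.0, 198.0]])]
top tray_guard [([0.57, 0.189, 0.092], 0.66, [[214.0, 189.0]]), ([0.647, 0.14, 0.146], 0.26, [[227.0, 166.0]])]
top tray_hinge [([0.466, 0.262, 0.061], 0.73, [[195.0, 218.0]])]
top tray_handle [([0.649, 0.139, 0.146], 0.75, [[227.0, 166.0]]), ([0.533, -0.183, 0.093], 0.31, [[319.0, 200.0]])]
top stage_seat [([0.536, -0.182, 0.093], 0.82, [[318.0, 199.0]])]
top head [([0.539, -0.18, 0.235], 0.96, [[324.0, 197.0]])]
top bottle [([0.485, -0.444, -0.004], 0.69, [[385.0, 214.0]])]
top pot []
top slidebox [([0.543, 0.438, 0.002], 0.7, [[153.0, 198.0]])]
1.2 [0.26487726 0.59360669 0.231341  ] [-2.63539659e+00 -1.70986671e+00 -4.77119844e-05] 1.0018844398497366
```

Run:
```python
from h import *
ims=np.load('ims.npy',allow_pickle=True).item()
a=cv2.resize(ims['top']['color'][110:280,130:400],None,fx=2.95,fy=2.95,interpolation=cv2.INTER_CUBIC)
cv2.imwrite('pics/a.png',a)
b=cv2.resize(ims['side']['color'][110:310,150:350],None,fx=3,fy=3,interpolation=cv2.INTER_CUBIC)
cv2.imwrite('pics/b.png',b)
```

```text
(no output)
```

View pics/a.png

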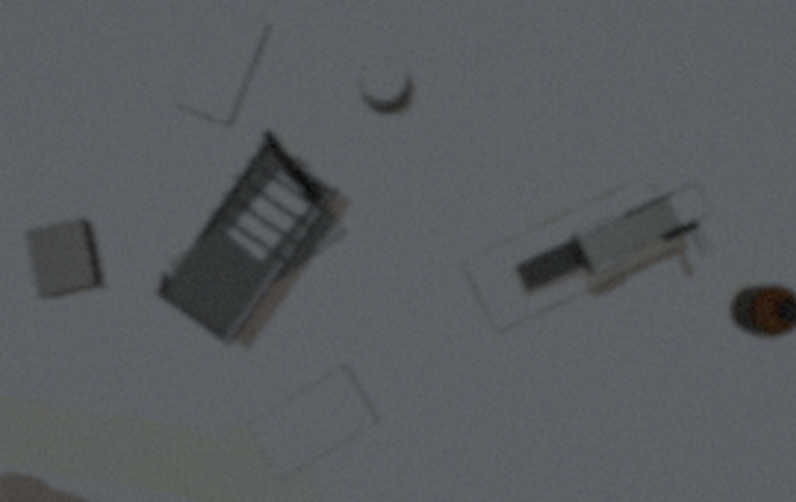

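View pics/b.png

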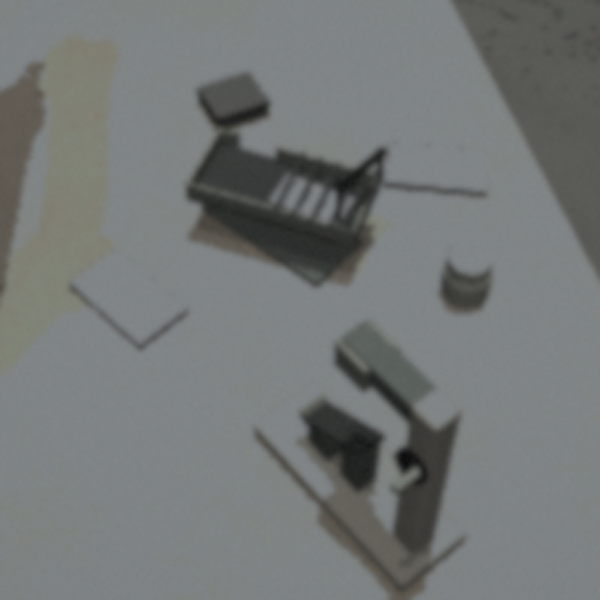

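Pictures: the tray is at a.png (165–340, 135–340), with the plate showing bright under the guard at (270,220). The stage is at (520–700, 200–290).

Plate candidates in a.png:
- (270,220), in the tray under the wires. This is the one meant, because it lies where the task says.
- (315,420), lying on the bench, a look-alike.
- (225,75), lying on the bench, a look-alike.

Next I'll refine the yaws and confirm with an overlay crop.

```bash
cat > fit.py <<'E'
from h import *
ims={}
acc={}
for c in('top','side'):
    st=[]
    for i in range(5):
        im=env.get_image(c); st.append(im['color'].astype(float))
        for n in ['tray_corner','tray_gap','tray_guard','tray_hinge','tray_handle','stage_seat','head','plate']:
            r=env.place_of(c,n)
            for k in r: acc.setdefault(n,[]).append(k['centre']) if k['confidence']>.4 else 0
    im['color']=np.mean(st,0); ims[c]=im
    if c=='top':
        for n,z in (('head',.279),('stage_seat',.092),('tray_corner',.09),('plate',.076)):
            for r in env.regions_of(c,n)[:2]:
                m=np.array(r['pixels']).astype(np.uint8); v,u=np.nonzero(m)
                if len(u)<20: continue
                P=np.array([atz(im,a,b,z)[:2] for a,b in zip(u,v)],np.float32)
                (cx,cy),(w,h),a=cv2.minAreaRect(P); print(n,round(r['confidence'],2),len(u),np.round([cx,cy,w,h],3),round(a,1))
ref=dict(tray_corner=(.496,.299),tray_gap=(.543,.272),tray_guard=(.570,.19),tray_hinge=(.468,.261),tray_handle=(.649,.136),stage_seat=(.537,-.182),head=(.539,-.182),plate=(.59,.166))
for n in ref:
    a=np.array(acc[n]); a=a[np.linalg.norm(a[:,:2]-ref[n],axis=1)<.015]; print(n,len(a),a.mean(0).round(4),a.std(0).round(4))
np.save('avg.npy',ims,allow_pickle=True)
E
python3 fit.py
cat > ov.py <<'E'
from h import *
ims=np.load('avg.npy',allow_pickle=True).item()
# edge fit in averaged top image: maximise gradient magnitude along model lines
from scipy.optimize import minimize
from scipy.ndimage import map_coordinates,gaussian_filter
G={}
for c,im in ims.items():
    g=gaussian_filter(im['color'].mean(2),.7); G[c]=np.hypot(*np.gradient(g))
def seg(a,b,n=40): return np.array(a)+(np.array(b)-a)*np.linspace(0,1,n)[:,None]
def w(L,p,z0):
    x,y,t=p; r=R.from_euler('z',t).as_matrix(); return L@r.T+[x,y,z0]
A,B,C,D=[(-.004,.004,.024),(.23,.004,.024),(.23,-.104,.024),(-.004,-.104,.024)]
tray=np.vstack([seg(C,D),seg(D,A),seg(A,(.024,.004,.024)),seg((.084,.004,.024),B)])
sl=.47;cs,sn=np.cos(sl),np.sin(sl)
def bed(x,y): return (x*cs,y,x*sn)
hd=np.vstack([seg((.005,-.023,.187),(.051,-.023,.187)),seg((.005,.023,.187),(.051,.023,.187)),seg((.005,-.023,.187),(.005,.023,.187)),seg(bed(-.053,-.018),bed(-.01,-.018)),seg(bed(-.053,.018),bed(-.01,.018))])
def fit(L,p0,z0,cams):
    f=lambda p:-sum(map_coordinates(G[c],proj(ims[c],w(L,p,z0)).T[::-1],order=1).mean() for c in cams)
    best=None
    for dx in(-.004,0,.004):
      for dy in(-.004,0,.004):
        for dt in(-.06,-.03,0,.03,.06):
            s=minimize(f,np.add(p0,[dx,dy,dt]),method='Nelder-Mead',options=dict(initial_simplex=np.add(p0,[dx,dy,dt])+np.array([[0,0,0],[.003,0,0],[0,.003,0],[0,0,.03]])))
            if best is None or s.fun<best.fun: best=s
    return best
out={}
for n,L,p0,z0 in(('tray',tray,(.496,.299,-.52),.068),('stage',hd,(.537,-.182,-1.15),.092)):
    for cams in(['top'],['side'],['top','side']):
        s=fit(L,p0,z0,cams); print(n,cams,s.x.round(4),np.degrees(s.x[2]).round(1),round(s.fun,2))
    out[n]=(L,s.x,z0)
c='top';im=ims[c];k=4
o=cv2.resize(im['color'],None,fx=k,fy=k,interpolation=cv2.INTER_CUBIC); o=np.clip((o-20)*1.8,0,255).astype(np.uint8)
for n in out:
    for q in proj(im,w(*out[n])): cv2.circle(o,tuple(int(v) for v in (q+.5)*k-.5),0,(0,0,255),-1)
o=o[140*k:230*k,170*k:370*k]; cv2.imwrite('pics/ov.png',o)
E
python3 ov.py
```

```text
head 0.56 465 [ 0.562 -0.231  0.046  0.109] 26.7
head 0.19 337 [ 0.484 -0.377  0.046  0.076] 0.2
stage_seat 0.75 1855 [0.566 0.192 0.121 0.246] 54.9
stage_seat 0.74 261 [ 0.534 -0.172  0.04   0.083] 24.1
tray_corner 0.7 1644 [0.565 0.192 0.116 0.241] 54.1
plate 0.69 792 [0.343 0.112 0.076 0.138] 30.1
plate 0.65 773 [0.785 0.229 0.078 0.137] 69.0
tray_corner 7 [0.4964 0.3006 0.0694] [0.0016 0.0019 0.0019]
tray_gap 9 [0.5432 0.2709 0.0686] [0.0011 0.0009 0.0009]
tray_guard 10 [0.5708 0.1896 0.0943] [0.0012 0.0023 0.0023]
tray_hinge 10 [0.4668 0.2634 0.0611] [0.0019 0.0015 0.0018]
tray_handle 10 [0.6493 0.1359 0.1472] [0.0012 0.0046 0.0016]
stage_seat 10 [ 0.5362 -0.1831  0.0922] [0.0015 0.0017 0.002 ]
head 10 [ 0.5377 -0.1821  0.2222] [0.0017 0.0009 0.043 ]
plate 10 [0.5919 0.1665 0.069 ] [0.002  0.0019 0.0014]
tray ['top'] [ 0.5017  0.2986 -0.6196] -35.5 -12.14
tray ['side'] [ 0.4968  0.2934 -0.5827] -33.4 -16.52
tray ['top', 'side'] [ 0.5006  0.2971 -0.6116] -35.0 -27.95
stage ['top'] [ 0.5397 -0.183  -1.0804] -61.9 -9.33
stage ['side'] [ 0.5362 -0.1852 -1.1223] -64.3 -13.9
stage ['top', 'side'] [ 0.5371 -0.1848 -1.1414] -65.4 -22.7
```

View pics/ov.png

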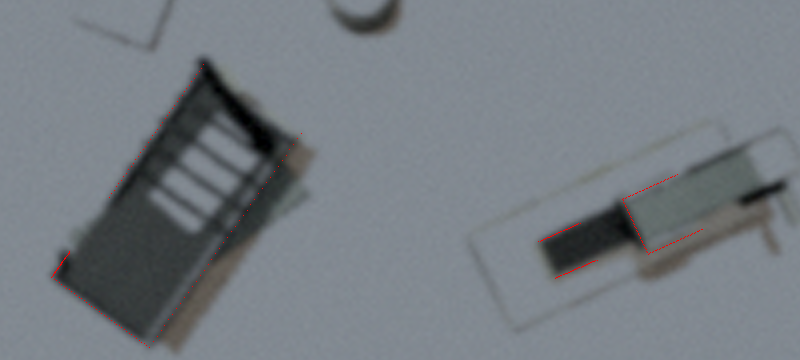

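apply_moves([
  [0.8,-0.95,0.1,0,0,-1],
  [0.8,-0.95,0.1,0,0,-1],
  [0.8,-0.95,0.1,0,0,-1],
  [0.8,-0.95,0.1,0,0,-1],
  [0.8,-0.95,0.1,0,0,-1],
  [0.8,-0.95,0.1,0,0,-1],
  [0.8,-0.95,0.1,0,0,-1],
  [0.8,-0.95,0.1,0,0,-1],
  [0.8,-0.95,0.1,0,0,-1],
  [0.8,-0.95,0.1,0,0,-1],
  [0.8,-0.95,0.1,0,0,-1],
  [0.8,-0.95,0.1,0,0,-1],
], claw=-1)

```text
clock: 6.9
position: [0.5861, 0.2115, 0.2718]
tool_rot: [3.089, 0.571, 0.001]
wrist_force: [0.3, 0.8, -0.2]
grip_width: 1.0
```

apply_moves([
  [0.157,-0.19,0,0,0,-1],
  [0.157,-0.19,0,0,0,-1],
  [0.157,-0.19,0,0,0,-1],
  [0.157,-0.19,0,0,0,-1],
  [0.157,-0.19,0,0,0,-1],
  [0.157,-0.19,0,0,0,-1],
  [0.157,-0.19,0,0,0,-1],
])

```text
clock: 7.48
position: [0.649, 0.1355, 0.2716]
tool_rot: [3.07, -0.665, 0.0]
wrist_force: [0.3, 0.8, 0.4]
grip_width: 0.999
```

apply_moves([
  [0,0,-0.12,0,0,-0.69],
  [0,0,-0.12,0,0,-0.69],
  [0,0,-0.12,0,0,-0.69],
  [0,0,-0.12,0,0,-0.69],
  [0,0,-0.12,0,0,-0.69],
  [0,0,-0.12,0,0,-0.69],
])

```text
clock: 7.98
position: [0.6489, 0.1358, 0.2234]
tool_rot: [2.779, -1.464, 0.0]
wrist_force: [0.1, 0.3, -0.5]
grip_width: 1.0
```

apply_moves([
  [0,0,-0.08,0,0,0],
  [0,0,-0.16,0,0,0],
  [0,0,-0.24,0,0,0],
  [0,0,-0.24,0,0,0],
  [0,0,-0.24,0,0,0],
])

```text
clock: 8.4
position: [0.6472, 0.1355, 0.1258]
tool_rot: [2.777, -1.461, -0.005]
wrist_force: [0.5, -0.1, -0.6]
grip_width: 0.996
```

apply_moves([
  [0,0,0,0,0,0],
  [0,0,0,0,0,0],
  [0,0,0,0,0,0],
  [0,0,0,0,0,0],
  [0,0,0,0,0,0],
  [0,0,0,0,0,0],
  [0,0,0,0,0,0],
  [0,0,0,0,0,0],
], claw=1, grip_force=50)

```text
clock: 9.07
position: [0.6483, 0.1348, 0.1268]
tool_rot: [2.777, -1.462, -0.002]
wrist_force: [1.2, -3.0, 4.2]
grip_width: 0.123
```

apply_moves([
  [-0.007,0.01,0.025,0,0,0],
  [-0.014,0.02,0.05,0,0,0],
  [-0.022,0.031,0.076,0,0,0],
  [-0.028,0.04,0.092,0,0,0],
  [-0.034,0.049,0.108,0,0,0],
  [-0.04,0.057,0.123,0,0,0],
  [-0.044,0.063,0.132,0,0,0],
  [-0.048,0.068,0.141,0,0,0],
  [-0.052,0.074,0.15,0,0,0],
  [-0.057,0.08,0.158,0,0,0],
  [-0.061,0.086,0.167,0,0,0],
  [-0.061,0.086,0.167,0,0,0],
])

```text
clock: 10.07
position: [0.6246, 0.1681, 0.1928]
tool_rot: [2.776, -1.461, 0.001]
wrist_force: [5.3, -1.9, -4.2]
grip_width: 0.12
```

```bash
cat > look.py <<'E'
from h import *
import sys
im=env.get_image(sys.argv[1]);u0,v0,u1,v1=map(int,sys.argv[3:7]);k=float(sys.argv[7])
o=cv2.resize(im['color'][v0:v1,u0:u1].astype(float),None,fx=k,fy=k,interpolation=cv2.INTER_CUBIC)
cv2.imwrite('pics/'+sys.argv[2]+'.png',np.clip((o-20)*1.6,0,255).astype(np.uint8))
for n in sys.argv[8:]:
    r=env.place_of(sys.argv[1],n); print(n,[(np.round(q['centre'],3).tolist(),round(q['confidence'],2)) for q in r])
E
python3 look.py top t1 160 140 260 230 6 plate tray_corner tray_gap; python3 look.py side t2 180 120 310 220 6 plate tray_corner tray_gap
```

```text
plate [([0.335, 0.121, 0.001], 0.59), ([0.799, 0.245, 0.004], 0.56), ([0.585, 0.175, 0.121], 0.53)]
tray_corner []
tray_gap []
plate [([0.336, 0.117, -0.0], 0.74), ([0.8, 0.241, 0.001], 0.71), ([0.584, 0.177, 0.12], 0.59), ([0.486, -0.441, 0.0], 0.49)]
tray_corner [([0.496, 0.299, 0.062], 0.6)]
tray_gap []
```

View pics/t2.png

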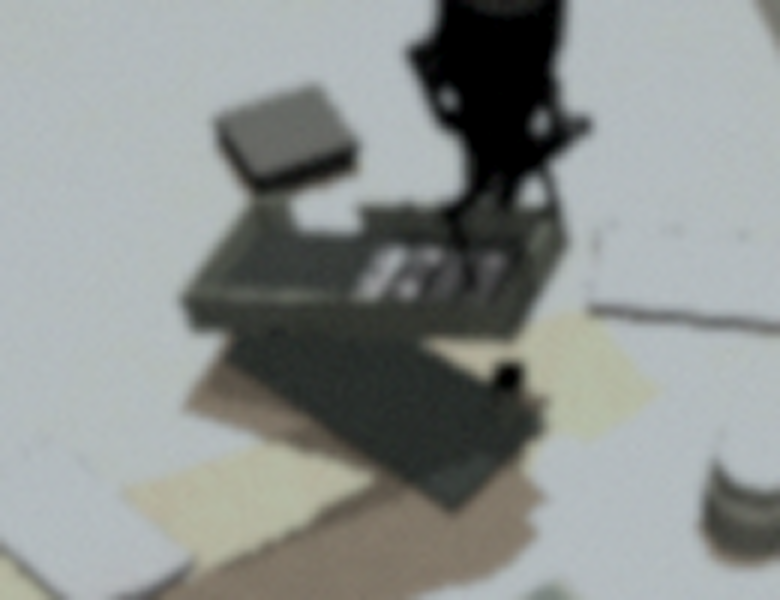

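The picture shows the tray tipped about 0.35 rad, with the plate at (430,270) just starting out from under the wires. I'll raise it further.

apply_moves([
  [-0.006,0.008,0.011,0,0,0],
  [-0.012,0.016,0.021,0,0,0],
  [-0.018,0.024,0.031,0,0,0],
  [-0.024,0.033,0.041,0,0,0],
  [-0.03,0.042,0.05,0,0,0],
  [-0.036,0.051,0.058,0,0,0],
  [-0.036,0.051,0.058,0,0,0],
  [-0.036,0.051,0.058,0,0,0],
  [-0.036,0.051,0.058,0,0,0],
  [-0.036,0.051,0.058,0,0,0],
])

```text
clock: 11.3
position: [0.6113, 0.1868, 0.2154]
tool_rot: [2.775, -1.462, 0.005]
wrist_force: [5.3, -2.9, -4.0]
grip_width: 0.121
```

```bash
python3 look.py top t3 160 140 260 230 6 plate tray_corner tray_gap; python3 look.py side t4 180 120 310 220 6 plate tray_corner tray_gap
```

```text
plate [([0.334, 0.12, 0.001], 0.95), ([0.553, 0.22, 0.114], 0.51)]
tray_corner [([0.537, -0.182, 0.236], 0.48), ([0.612, 0.189, 0.235], 0.35)]
tray_gap [([0.536, -0.184, 0.092], 0.25)]
plate [([0.8, 0.243, 0.002], 0.88), ([0.527, 0.25, 0.093], 0.62), ([0.336, 0.118, -0.004], 0.57)]
tray_corner [([0.493, 0.302, 0.063], 0.98)]
tray_gap [([0.538, 0.276, 0.084], 0.79)]
```

View pics/t4.png

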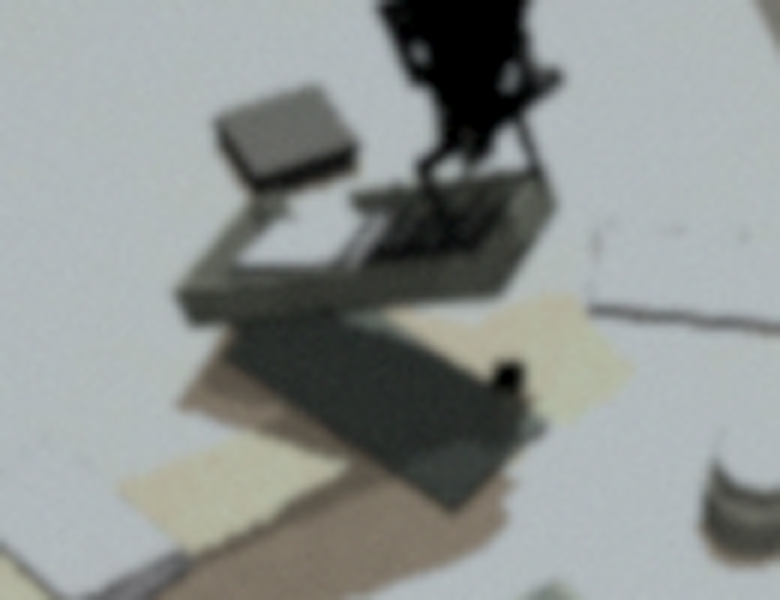

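The plate has slid out and shows at (300,235), still moving or nearly home. I'll wait, then lower the tray.

apply_moves([
  [0,0,0,0,0,0],
  [0,0,0,0,0,0],
  [0,0,0,0,0,0],
  [0,0,0,0,0,0],
  [0,0,0,0,0,0],
  [0,0,0,0,0,0],
  [0,0,0,0,0,0],
  [0,0,0,0,0,0],
])

```text
clock: 12.37
position: [0.6114, 0.1868, 0.2154]
tool_rot: [2.775, -1.462, 0.005]
wrist_force: [2.4, -1.1, -1.4]
grip_width: 0.12
```

```bash
python3 look.py top t5 160 140 260 230 6 plate tray_corner tray_gap; python3 look.py side t6 180 120 310 220 6 plate tray_corner tray_gap
python3 -c "
import cv2,numpy as np
a=cv2.imread('pics/t5.png');b=cv2.imread('pics/t6.png')
cv2.imwrite('pics/t56.png',cv2.resize(np.hstack([a[:540,:600],b[:540,:600]]),None,fx=.66,fy=.66))"
```

```text
plate [([0.8, 0.243, 0.001], 0.67), ([0.338, 0.119, 0.002], 0.57)]
tray_corner []
tray_gap [([0.539, -0.181, 0.237], 0.48)]
plate [([0.798, 0.243, 0.0], 0.7), ([0.336, 0.117, -0.004], 0.66), ([0.528, 0.252, 0.092], 0.61), ([0.557, 0.216, 0.148], 0.33)]
tray_corner [([0.496, 0.303, 0.063], 0.56)]
tray_gap [([0.538, 0.275, 0.084], 0.63)]
```

View pics/t56.png

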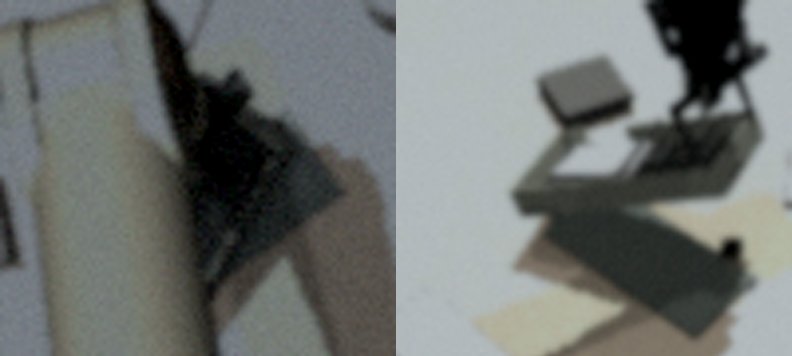

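apply_moves([
  [0.013,-0.018,-0.02,0,0,0],
  [0.025,-0.035,-0.04,0,0,0],
  [0.036,-0.051,-0.058,0,0,0],
  [0.047,-0.066,-0.08,0,0,0],
  [0.057,-0.08,-0.102,0,0,0],
  [0.066,-0.093,-0.126,0,0,0],
  [0.075,-0.106,-0.149,0,0,0],
  [0.082,-0.116,-0.172,0,0,0],
  [0.088,-0.125,-0.196,0,0,0],
  [0.093,-0.131,-0.219,0,0,0],
  [0.093,-0.131,-0.219,0,0,0],
])

```text
clock: 13.68
position: [0.6483, 0.1347, 0.127]
tool_rot: [2.775, -1.463, 0.002]
wrist_force: [0.7, -0.6, -1.3]
grip_width: 0.118
```

apply_moves([
  [0,0,0,0,0,0],
  [0,0,0,0,0,0],
  [0,0,0,0,0,0],
  [0,0,0,0,0,0],
  [0,0,0,0,0,0],
], claw=-1)

```text
clock: 14.1
position: [0.6483, 0.1348, 0.1271]
tool_rot: [2.775, -1.463, 0.002]
wrist_force: [0.0, 0.0, 0.1]
grip_width: 0.819
```

apply_moves([
  [0,0,0.1,0,0,0],
  [0,0,0.2,0,0,0],
  [0,0,0.3,0,0,0.15],
  [0.1,-0.1,0.35,0,0,0.3],
  [0.2,-0.2,0.4,0,0,0.45],
  [0.2,-0.3,0.4,0,0,0.6],
  [0.2,-0.4,0.4,0,0,0.75],
  [0.2,-0.5,0.4,0,0,0.9],
  [0.2,-0.5,0.4,0,0,1],
])

```text
clock: 14.85
position: [0.7282, -0.073, 0.2874]
tool_rot: [3.12, -0.29, 0.006]
wrist_force: [0.3, -0.8, 0.5]
grip_width: 1.003
```

```bash
sed -i "s/^out={}/out={}\nimport sys/" ov.py
python3 - <<'E'
from h import *
ims={};acc={}
for c in('top','side'):
    st=[]
    for i in range(4):
        im=env.get_image(c); st.append(im['color'].astype(float))
        for n in ['tray_corner','tray_gap','tray_handle','plate','stage_seat']:
            for k in env.place_of(c,n):
                if k['confidence']>.4: acc.setdefault((n,c),[]).append(np.round(k['centre'],3).tolist())
    im['color']=np.mean(st,0); ims[c]=im
for k in acc: print(k,acc[k])
np.save('avg2.npy',ims,allow_pickle=True)
k=6
L=[]
for c,(u0,v0) in(('top',(165,155)),('side',(190,130))):
    o=cv2.resize(ims[c]['color'][v0:v0+80,u0:u0+66],None,fx=k,fy=k,interpolation=cv2.INTER_CUBIC); o=np.clip((o-20)*1.6,0,255).astype(np.uint8)
    r=R.from_euler('z',-35,degrees=True).as_matrix()
    P=np.array([(0,0,.008),(.1,0,.008),(.1,-.056,.008),(0,-.056,.008)])@r.T+[.5006,.2971,.068]
    q=(proj(ims[c],P)-[u0,v0]+.5)*k-.5
    cv2.polylines(o,[q.astype(int).reshape(-1,1,2)],True,(0,0,255),1); L.append(o)
cv2.imwrite('pics/p1.png',np.hstack(L))
E
```

```text
('tray_corner', 'top') [[0.498, 0.299, 0.066], [0.498, 0.301, 0.067], [0.536, -0.183, 0.091], [0.498, 0.302, 0.067], [0.499, 0.3, 0.067], [0.531, 0.24, 0.068], [0.54, 0.269, 0.07], [0.535, -0.184, 0.091]]
('tray_gap', 'top') [[0.542, 0.271, 0.069], [0.542, 0.272, 0.068], [0.498, 0.301, 0.069], [0.484, -0.442, -0.002], [0.543, 0.272, 0.071], [0.544, 0.272, 0.068]]
('tray_handle', 'top') [[0.646, 0.141, 0.148], [0.644, 0.137, 0.145], [0.651, 0.137, 0.145], [0.497, 0.303, 0.065], [0.649, 0.139, 0.147]]
('plate', 'top') [[0.799, 0.245, 0.002], [0.531, 0.241, 0.07], [0.338, 0.12, 0.002], [0.534, 0.239, 0.071], [0.34, 0.118, -0.001], [0.799, 0.245, 0.0], [0.339, 0.12, 0.001], [0.804, 0.247, 0.005], [0.337, 0.121, 0.0], [0.532, 0.24, 0.072], [0.804, 0.244, 0.001]]
('stage_seat', 'top') [[0.537, -0.182, 0.092], [0.534, -0.182, 0.092], [0.533, -0.183, 0.092], [0.534, -0.184, 0.095]]
('tray_corner', 'side') [[0.497, 0.3, 0.07], [0.497, 0.297, 0.069], [0.497, 0.298, 0.069], [0.499, 0.297, 0.07], [0.534, 0.242, 0.069]]
('tray_gap', 'side') [[0.542, 0.27, 0.07], [0.538, -0.182, 0.09], [0.543, 0.27, 0.067], [0.544, 0.27, 0.067], [0.546, 0.27, 0.067]]
('tray_handle', 'side') [[0.648, 0.132, 0.146], [0.65, 0.133, 0.148], [0.647, 0.132, 0.147], [0.649, 0.132, 0.146]]
('plate', 'side') [[0.532, 0.242, 0.067], [0.338, 0.117, -0.002], [0.8, 0.243, 0.004], [0.801, 0.242, -0.001], [0.336, 0.119, 0.0], [0.532, 0.244, 0.068], [0.799, 0.244, 0.002], [0.532, 0.242, 0.068], [0.338, 0.12, -0.003], [0.803, 0.242, 0.0], [0.534, 0.243, 0.07], [0.335, 0.114, -0.004]]
('stage_seat', 'side') [[0.539, -0.182, 0.092], [0.547, 0.437, -0.002], [0.569, 0.187, 0.096], [0.769, 0.027, -0.0], [0.537, -0.181, 0.09], [0.536, -0.18, 0.09], [0.537, -0.184, 0.092]]
```

View pics/p1.png

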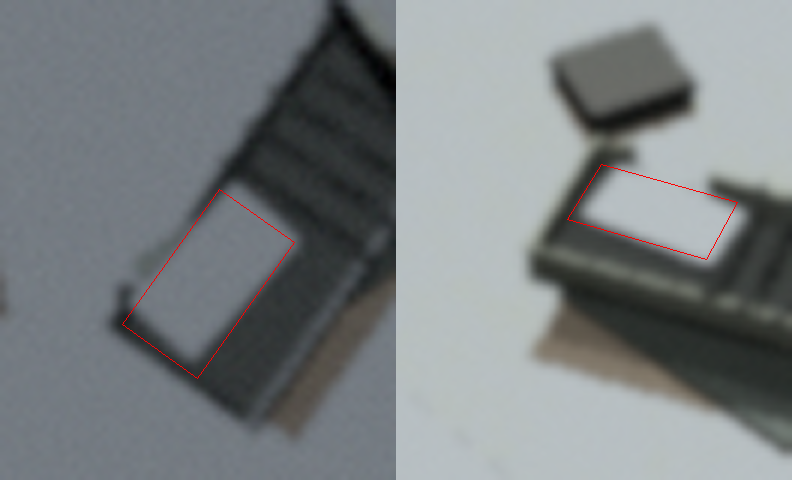

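The plate lies aligned in the low corner, within about 1 cm of home: in the crop it runs from (140,310) to (300,225), with its long edge bare at the gap. I'll grasp it there.

apply_moves([
  [-0.49,0.786,-0.04,0,0,1],
  [-0.49,0.786,-0.04,0,0,1],
  [-0.49,0.786,-0.04,0,0,1],
  [-0.49,0.786,-0.04,0,0,1],
  [-0.49,0.786,-0.04,0,0,1],
  [-0.49,0.786,-0.04,0,0,1],
  [-0.49,0.786,-0.04,0,0,1],
  [-0.49,0.786,-0.04,0,0,1],
  [-0.49,0.786,-0.04,0,0,1],
  [-0.49,0.786,-0.04,0,0,1],
  [-0.49,0.786,-0.04,0,0,1],
  [-0.49,0.786,-0.04,0,0,1],
])

```text
clock: 18.25
position: [0.5326, 0.2488, 0.2713]
tool_rot: [2.998, 0.929, 0.008]
wrist_force: [0.7, -0.6, -0.0]
grip_width: 1.005
```

apply_moves([
  [0,0,-0.1,0,0,0.45],
  [0,0,-0.2,0,0,0.45],
  [0,0,-0.3,0,0,0.45],
  [0,0,-0.35,0,0,0.45],
  [0,0,-0.35,0,0,0.45],
  [0,0,-0.35,0,0,0.45],
])

```text
clock: 18.75
position: [0.533, 0.2467, 0.1304]
tool_rot: [2.791, 1.437, 0.004]
wrist_force: [0.7, -0.0, 0.1]
grip_width: 1.003
```

apply_moves([
  [-0.002,-0.013,-0.05,0,0,0.01],
  [-0.002,-0.013,-0.1,0,0,0.01],
  [-0.002,-0.013,-0.14,0,0,0.01],
  [-0.002,-0.013,-0.161,0,0,0.01],
  [-0.002,-0.013,-0.161,0,0,0.01],
  [-0.002,-0.013,-0.161,0,0,0.01],
])

```text
clock: 19.25
position: [0.5336, 0.2418, 0.0675]
tool_rot: [2.786, 1.446, 0.008]
wrist_force: [0.1, 0.1, 1.7]
grip_width: 1.0
```

apply_moves([
  [0,0,0,0,0,0],
  [0,0,0,0,0,0],
  [0,0,0,0,0,0],
  [0,0,0,0,0,0],
  [0,0,0,0,0,0],
  [0,0,0,0,0,0],
], claw=1, grip_force=50)

```text
clock: 19.75
position: [0.5349, 0.2421, 0.0701]
tool_rot: [2.785, 1.445, 0.012]
wrist_force: [-2.8, -1.9, 12.4]
grip_width: 0.627
```

apply_moves([
  [0,0,0.04,0,0,0],
  [0,0,0.1,0,0,0],
  [0,0,0.18,0,0,0],
  [0,0,0.26,0,0,0],
  [0,0,0.34,0,0,0],
  [0,0,0.42,0,0,0],
  [0,0,0.5,0,0,0],
])

```text
clock: 20.33
position: [0.5344, 0.242, 0.2721]
tool_rot: [2.785, 1.446, 0.013]
wrist_force: [1.6, 0.3, -2.3]
grip_width: 0.621
```

```bash
python3 look.py side l1 170 90 300 190 6 plate tray_corner
python3 - <<'E'
from h import *
# target pose: tool z=-bed normal, tool x = stage y, plate centre at seat
ya=np.radians(-64.5); sl=.47
xs=np.array([np.cos(ya)*np.cos(sl),np.sin(ya)*np.cos(sl),np.sin(sl)]); y=np.array([-np.sin(ya),np.cos(ya),0]); n=np.cross(xs,y)
seat=np.array([.5363,-.1827,.092])
M=np.c_[y,np.cross(-n,y),-n]; T=R.from_matrix(M)
s=env.read_state(); C=R.from_rotvec(s['tool_rot'])
print('det',np.linalg.det(M),'normal',n,'xs',xs,'target rv',T.as_rotvec())
print('turn',np.degrees((T*C.inv()).as_rotvec()),'pos',s['position'],s['wrist_force'],s['grip_width'])
for d in(.0,.06,.1,.15):print(d,seat+n*d, 'shift',((seat+n*d+xs*.004)-s['position'])/.4)
E
```

```text
plate [([0.336, 0.115, -0.004], 0.92), ([0.53, 0.243, 0.27], 0.73), ([0.801, 0.241, 0.002], 0.65)]
tray_corner [([0.496, 0.299, 0.07], 0.98)]
det 0.9999999999999999 normal [-0.19497257  0.4087685   0.89156829] xs [ 0.38383004 -0.80471642  0.45288629] target rv [2.61357932 0.59139262 0.14159341]
turn [-20.75117355 -16.68057626 -28.9835251 ] pos [0.53655925 0.2431847  0.27388761] [ 0.61176056 -0.41446229 -2.58593227] 0.6262320704666028
0.0 [ 0.5363 -0.1827  0.092 ] shift [ 0.00319018 -1.07275892 -0.45019017]
0.06 [ 0.52460165 -0.15817389  0.1454941 ] shift [-0.02605571 -1.01144365 -0.31645492]
0.1 [ 0.51680274 -0.14182315  0.18115683] shift [-0.04555296 -0.9705668  -0.22729809]
0.15 [ 0.50705411 -0.12138473  0.22573524] shift [-0.06992453 -0.91947073 -0.11585206]
```

View pics/l1.png

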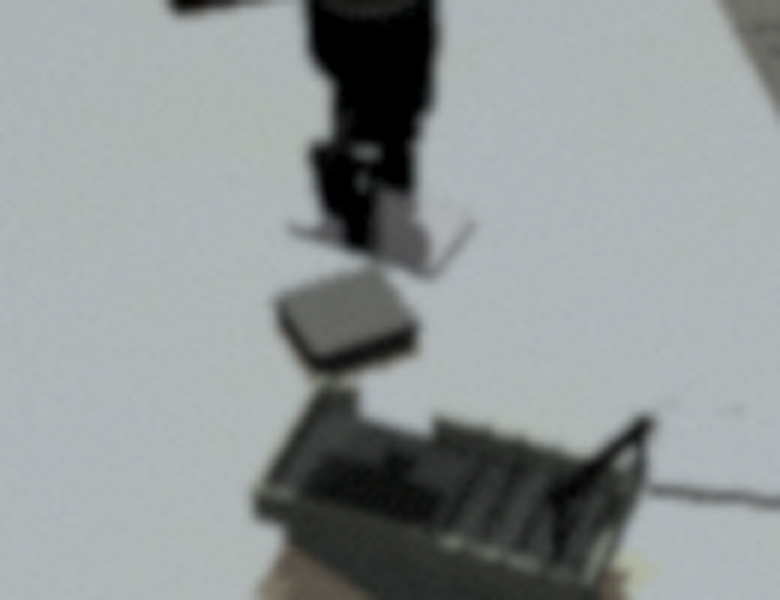

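The plate is held level and well clear at (290–475, 190–270). Next I'll move to a hover on the downhill side of the bed, square to the slope.

apply_moves([
  [-0.102,-0.852,-0.21,-0.461,-0.371,-0.644],
  [-0.102,-0.852,-0.21,-0.461,-0.371,-0.644],
  [-0.102,-0.852,-0.21,-0.461,-0.371,-0.644],
  [-0.102,-0.852,-0.21,-0.461,-0.371,-0.644],
  [-0.102,-0.852,-0.21,-0.461,-0.371,-0.644],
  [-0.102,-0.852,-0.21,-0.461,-0.371,-0.644],
  [-0.102,-0.852,-0.21,-0.461,-0.371,-0.644],
  [-0.102,-0.852,-0.21,-0.461,-0.371,-0.644],
  [-0.102,-0.852,-0.21,-0.461,-0.371,-0.644],
  [-0.102,-0.852,-0.21,-0.461,-0.371,-0.644],
  [-0.102,-0.852,-0.21,-0.461,-0.371,-0.644],
  [-0.102,-0.852,-0.21,-0.461,-0.371,-0.644],
])

```text
clock: 21.48
position: [0.4956, -0.0968, 0.1893]
tool_rot: [2.614, 0.593, 0.142]
wrist_force: [0.6, 0.6, -0.8]
grip_width: 0.62
```

```bash
cat > tgt.py <<'E'
from h import *
ya=np.radians(-64.5); sl=.47
xs=np.array([np.cos(ya)*np.cos(sl),np.sin(ya)*np.cos(sl),np.sin(sl)]); y=np.array([-np.sin(ya),np.cos(ya),0]); n=np.cross(xs,y)
seat=np.array([.5363,-.1827,.092])
M=np.c_[y,np.cross(-n,y),-n]; T=R.from_matrix(M)
S=np.c_[xs,y,n]
def st():
    s=env.read_state(); C=R.from_rotvec(s['tool_rot'])
    print('clock',s['clock'],'turn/45',(np.degrees((T*C.inv()).as_rotvec())/45).round(3),'tcp in stage mm',(1000*S.T@(s['position']-seat)).round(1),'F',s['wrist_force'].round(1),s['grip_width'])
    return s
def to(s,v): print(v,((seat+S@(np.array(v)/1000)-s['position'])/.4).round(3))
E
python3 - <<'E'
from tgt import *
for c in('side','top'):
    for i in range(4):
        env.get_image(c)
        for nm,ref in (('plate',None),('stage_seat',seat)):
            for k in env.place_of(c,nm):
                p=np.array(k['centre']); s=env.read_state(); q=p-(s['position'] if ref is None else seat)
                if np.linalg.norm(q)<.05: print(c,nm,round(k['confidence'],2),(1000*S.T@q).round(1))
s=st(); to(s,[8,0,60]); to(s,[8,0,3])
E
```

```text
side plate 0.63 [-4.5 -2.7 -0.8]
side stage_seat 0.59 [-0.4  0.3 -0.6]
side stage_seat 0.72 [1.3 1.9 0.4]
side plate 0.81 [-4.4 -2.3 -0.5]
side stage_seat 0.67 [ 1.7 -2.6  0.2]
side plate 0.84 [-1.3 -2.2 -1.7]
side stage_seat 0.62 [-2.3  3.3 -0.4]
top plate 0.51 [ 1.9 -3.5  0.6]
top stage_seat 0.45 [ 2.6 -0.3  1.3]
top plate 0.82 [ 1.5 -4.5 -2.3]
top stage_seat 0.49 [-3.2 -2.5  1.1]
top plate 0.89 [-0.5 -2.5 -0.9]
top stage_seat 0.65 [-1.5  2.8 -0.4]
top plate 0.71 [ 0.7 -3.   1.2]
clock 22.6833 turn/45 [ 0.  0. -0.] tcp in stage mm [-39.6  -0.  129.9] F [ 0.6  0.2 -1.2] 0.627259762140362
[8, 0, 60] [ 0.08  -0.167 -0.102]
[8, 0, 3] [ 0.108 -0.226 -0.229]
```

apply_moves([
  [0.02,-0.04,-0.026,0,0,0],
  [0.041,-0.08,-0.053,0,0,0],
  [0.062,-0.12,-0.079,0,0,0],
  [0.083,-0.159,-0.105,0,0,0],
  [0.09,-0.175,-0.137,0,0,0],
  [0.097,-0.19,-0.169,0,0,0],
  [0.103,-0.203,-0.2,0,0,0],
  [0.108,-0.212,-0.219,0,0,0],
  [0.108,-0.212,-0.219,0,0,0],
])

```text
clock: 23.43
position: [0.538, -0.1832, 0.1007]
tool_rot: [2.614, 0.591, 0.138]
wrist_force: [0.1, -0.2, -2.1]
grip_width: 0.627
```

```bash
python3 - <<'E'
from tgt import *
s=st()
for c in('side','top'):
    for i in range(2):
        env.get_image(c)
        for k in env.place_of(c,'plate'):
            q=np.array(k['centre'])-seat
            if np.linalg.norm(q)<.05: print(c,round(k['confidence'],2),(1000*S.T@q).round(1))
to(s,[5.5,2.5,2]); to(s,[5.5,2.5,0])
E
python3 look.py side s1 220 180 330 290 5.4
```

```text
clock 23.4333 turn/45 [ 0.001 -0.003  0.001] tcp in stage mm [5.  1.3 7.2] F [ 0.1 -0.2 -2.1] 0.6273541327884757
side 0.61 [3.  0.4 5.5]
side 0.56 [4.5 1.3 7.9]
top 0.61 [ 8.3 -0.8 13.1]
top 0.53 [ 6.5 -1.7  7.2]
[5.5, 2.5, 2] [ 0.006 -0.005 -0.011]
[5.5, 2.5, 0] [ 0.007 -0.007 -0.016]
```

View pics/s1.png

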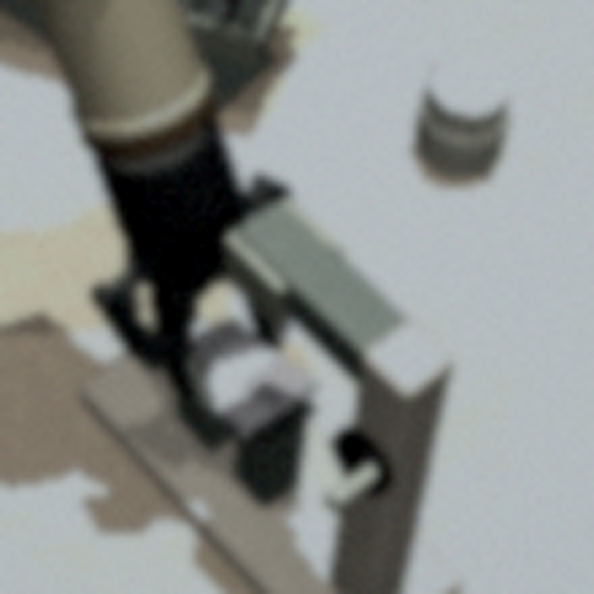

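apply_moves([
  [0.002,-0.003,-0.007,0,0,0],
  [0.0035,-0.0045,-0.011,0,0,0],
  [0.0045,-0.0055,-0.014,0,0,0],
  [0.0045,-0.0055,-0.014,0,0,0],
  [0.0045,-0.0055,-0.014,0,0,0],
])

```text
clock: 24.3
position: [0.5409, -0.1845, 0.097]
tool_rot: [2.613, 0.592, 0.143]
wrist_force: [-0.4, 0.3, -1.3]
grip_width: 0.628
```

```bash
python3 -c "
from tgt import *
s=st();to(s,[5,2,0]);to(s,[5,2,-1.5])"
```

```text
clock 24.3 turn/45 [-0.     0.001 -0.   ] tcp in stage mm [5.5 3.4 2.8] F [-0.4  0.3 -1.3] 0.6276596696473443
[5, 2, 0] [-0.002 -0.003 -0.007]
[5, 2, -1.5] [-0.002 -0.005 -0.01 ]
```

apply_moves([
  [-0.002,-0.003,-0.006,0,0,0],
  [-0.003,-0.004,-0.009,0,0,0],
  [-0.003,-0.004,-0.009,0,0,0],
  [-0.003,-0.004,-0.009,0,0,0],
])

```text
clock: 24.63
position: [0.541, -0.1852, 0.0953]
tool_rot: [2.612, 0.592, 0.147]
wrist_force: [-7.5, 7.5, 17.3]
grip_width: 0.624
```

```bash
python3 -c "
from tgt import *
s=st();to(s,[5,2,-1.5]);to(s,[5,2,-3])"
```

```text
clock 24.6333 turn/45 [ 0.     0.005 -0.002] tcp in stage mm [5.3 3.2 1. ] F [-7.5  7.5 17.3] 0.6241112073615991
[5, 2, -1.5] [-0.002 -0.003 -0.006]
[5, 2, -3] [-0.001 -0.005 -0.009]
```

apply_moves([
  [-0.004,0.001,0.003,0,0,0],
  [-0.004,0.001,0.003,0,0,0],
  [-0.004,0,0.001,0,0,0],
  [-0.004,0,0.001,0,0,0],
])

```text
clock: 24.97
position: [0.5391, -0.1854, 0.0953]
tool_rot: [2.612, 0.592, 0.146]
wrist_force: [-0.7, 0.3, -0.8]
grip_width: 0.624
```

```bash
python3 -c "
from tgt import *
s=st();to(s,[5,2,60])"
```

```text
clock 24.9667 turn/45 [ 0.     0.004 -0.002] tcp in stage mm [4.8 1.4 1.3] F [-0.7  0.3 -0.8] 0.6235914860367501
[5, 2, 60] [-0.027  0.06   0.131]
```

apply_moves([
  [0,0,0,0,0,0],
  [0,0,0,0,0,0],
  [0,0,0,0,0,0],
  [0,0,0,0,0,0],
  [0,0,0,0,0,0],
  [0,0,0,0,0,0],
  [0,0,0,0,0,0],
], claw=-1)

```text
clock: 25.55
position: [0.5392, -0.1855, 0.0954]
tool_rot: [2.612, 0.592, 0.146]
wrist_force: [0.1, -0.1, 0.1]
grip_width: 0.999
```

Run:
```python
from tgt import *
s=st()
for c in('side','top'):
    for i in range(4):
        env.get_image(c)
        for nm in('plate','stage_seat'):
          for k in env.place_of(c,nm):
            q=np.array(k['centre'])-seat
            if np.linalg.norm(q)<.05: print(c,nm,round(k['confidence'],2),(1000*S.T@q).round(1))
to(s,[0,2,60]);to(s,[-40,2,150])
```

```text
clock 25.55 turn/45 [ 0.     0.004 -0.001] tcp in stage mm [4.9 1.4 1.3] F [ 0.1 -0.1  0.1] 0.9989613647108198
side plate 0.75 [-2.7 -0.6  2.7]
side stage_seat 0.53 [-1.3  3.2 -0.5]
side plate 0.86 [ 2.5  2.9 -4. ]
side plate 0.84 [ 3.9 -0.8  1.3]
side stage_seat 0.37 [0.9 2.2 0.3]
side plate 0.75 [ 0.1  1.6 -0.7]
side stage_seat 0.47 [ 2.1  1.6 -1.2]
top plate 0.71 [ 2.3 -4.   1.6]
top plate 0.43 [ 5.1 -3.6 -1.4]
top plate 0.51 [ 3.5 -2.4 -1.2]
top plate 0.56 [ 1.6 -3.3 -1.3]
[0, 2, 60] [-0.032  0.07   0.125]
[-40, 2, 150] [-0.114  0.243  0.281]
```

apply_moves([
  [-0.007,0.015,0.033,0,0,0],
  [-0.015,0.031,0.067,0,0,0],
  [-0.029,0.061,0.134,0,0,0],
  [-0.05,0.11,0.18,0,0,0],
  [-0.08,0.18,0.23,0,0,0],
  [-0.114,0.243,0.281,0,0,0],
  [-0.2,0.45,0.4,0,0,0],
  [-0.3,0.6,0.45,0,0,0],
  [-0.3,0.6,0.45,0,0,0],
  [-0.3,0.6,0.45,0,0,0],
  [-0.3,0.6,0.45,0,0,0],
])

```text
clock: 27.67
position: [0.4183, 0.061, 0.2777]
tool_rot: [2.613, 0.602, 0.155]
wrist_force: [-0.1, 0.7, -0.3]
grip_width: 0.999
```

Run:
```python
from tgt import *
s=st(); acc={}; L=[];k=6
for c,(u0,v0) in(('side',(225,200)),('top',(285,150))):
    stk=[]
    for i in range(6):
        im=env.get_image(c); stk.append(im['color'].astype(float))
        for nm in('plate','stage_seat'):
          for q in env.place_of(c,nm):
            d=np.array(q['centre'])-seat
            if np.linalg.norm(d)<.05: acc.setdefault((c,nm),[]).append(1000*S.T@d)
    o=cv2.resize(np.mean(stk,0)[v0:v0+90,u0:u0+66],None,fx=k,fy=k,interpolation=cv2.INTER_CUBIC); o=np.clip((o-20)*1.6,0,255).astype(np.uint8)
    P=seat+np.array([(-.05,-.028,.008),(.05,-.028,.008),(.05,.028,.008),(-.05,.028,.008)])@S.T
    q=(proj(im,P)-[u0,v0]+.5)*k-.5
    cv2.polylines(o,[q.astype(int).reshape(-1,1,2)],True,(0,0,255),1); L.append(o)
for a in acc: print(a,len(acc[a]),np.mean(acc[a],0).round(1))
cv2.imwrite('pics/f.png',np.hstack(L))
for n in('bottle','pot','slidebox'): print(n,[np.round(q['centre'],3).tolist() for c in('side','top') for q in env.place_of(c,n)[:1]])
```

```text
clock 27.6667 turn/45 [-0.005  0.009 -0.012] tcp in stage mm [-157.3   -1.6  288.2] F [-0.1  0.7 -0.3] 0.9989724507172648
('side', 'plate') 5 [ 2.1  0.3 -0.2]
('side', 'stage_seat') 6 [ 1.   1.6 -0.8]
('top', 'plate') 6 [ 3.6 -1.5  0.8]
bottle [[0.484, -0.444, 0.001], [0.487, -0.444, -0.002]]
pot [[0.765, 0.025, -0.001], [0.769, 0.027, -0.001]]
slidebox [[0.546, 0.439, -0.001], [0.544, 0.439, 0.002]]
```

View pics/f.png

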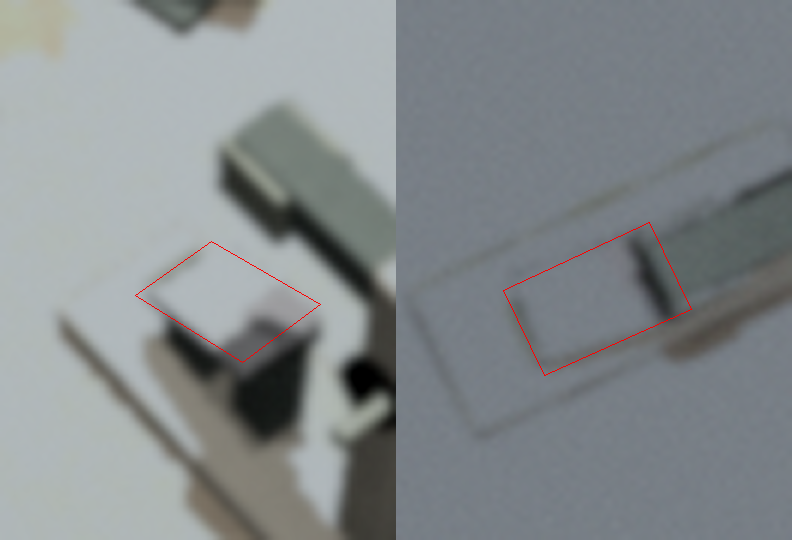

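The plate lies flat and lengthwise on the bed with a dark strip, the lip, at its lower end (crop, 520,300–350). I'll check numerically that it rests on the lip, using intensity profiles along and across the bed before and after.

Run:
```python
from tgt import *
from scipy.ndimage import map_coordinates
b=np.load('avg.npy',allow_pickle=True).item()
for c in('top','side'):
    im=env.get_image(c); st_=[im['color'].astype(float)]+[env.get_image(c)['color'].astype(float) for _ in range(7)]
    A=np.mean(st_,0).mean(2);B=b[c]['color'].mean(2)
    def s(I,P): return map_coordinates(I,proj(im,seat+np.array(P)@S.T).T[::-1],order=1)
    X=np.arange(-70,-30,2.5); ys=np.arange(-12,13,4)
    f=lambda I,z:np.mean([s(I,[(x/1e3,y/1e3,z) for x in X]) for y in ys],0).round().astype(int)
    print(c,'x ',X.astype(int)); print('before',f(B,.008)); print('after ',f(A,.008))
    for x0,x1 in((-40,-30),(-10,0)) :
        Y=np.arange(-44,45,4)
        print(c,'across',x0,list(zip(Y,np.mean([s(A,[(x/1e3,y/1e3,.008) for y in Y]) for x in np.linspace(x0,x1,4)],0).round().astype(int))))
```

```text
top x  [-70 -67 -65 -62 -60 -57 -55 -52 -50 -47 -45 -42 -40 -37 -35 -32]
before [96 96 96 96 95 93 90 85 77 67 57 49 45 43 43 42]
after  [99 99 99 99 98 97 94 90 87 87 90 94 97 99 99 99]
top across -40 [(np.int64(-44), np.int64(90)), (np.int64(-40), np.int64(95)), (np.int64(-36), np.int64(98)), (np.int64(-32), np.int64(97)), (np.int64(-28), np.int64(91)), (np.int64(-24), np.int64(88)), (np.int64(-20), np.int64(94)), (np.int64(-16), np.int64(99)), (np.int64(-12), np.int64(99)), (np.int64(-8), np.int64(99)), (np.int64(-4), np.int64(99)), (np.int64(0), np.int64(99)), (np.int64(4), np.int64(99)), (np.int64(8), np.int64(98)), (np.int64(12), np.int64(98)), (np.int64(16), np.int64(98)), (np.int64(20), np.int64(98)), (np.int64(24), np.int64(98)), (np.int64(28), np.int64(98)), (np.int64(32), np.int64(96)), (np.int64(36), np.int64(95)), (np.int64(40), np.int64(98)), (np.int64(44), np.int64(98))]
top across -10 [(np.int64(-44), np.int64(93)), (np.int64(-40), np.int64(94)), (np.int64(-36), np.int64(96)), (np.int64(-32), np.int64(91)), (np.int64(-28), np.int64(87)), (np.int64(-24), np.int64(92)),
[... 1501 characters left out ...]
), np.int64(92)), (np.int64(-40), np.int64(76)), (np.int64(-36), np.int64(60)), (np.int64(-32), np.int64(62)), (np.int64(-28), np.int64(91)), (np.int64(-24), np.int64(120)), (np.int64(-20), np.int64(132)), (np.int64(-16), np.int64(134)), (np.int64(-12), np.int64(134)), (np.int64(-8), np.int64(134)), (np.int64(-4), np.int64(134)), (np.int64(0), np.int64(134)), (np.int64(4), np.int64(134)), (np.int64(8), np.int64(134)), (np.int64(12), np.int64(135)), (np.int64(16), np.int64(134)), (np.int64(20), np.int64(134)), (np.int64(24), np.int64(133)), (np.int64(28), np.int64(132)), (np.int64(32), np.int64(132)), (np.int64(36), np.int64(133)), (np.int64(40), np.int64(133)), (np.int64(44), np.int64(131))]
```

Along the slope, the dark strip is about 3 mm wide. That is the lip's own thickness, so there is no gap. Next is the centring check: the bed's edges across before, against the plate's edges now.

Run:
```python
from tgt import *
from scipy.ndimage import map_coordinates
b=np.load('avg.npy',allow_pickle=True).item()
for c in('top','side'):
    st_=[]
    for _ in range(10): im=env.get_image(c); st_.append(im['color'].astype(float))
    A=np.mean(st_,0).mean(2);B=b[c]['color'].mean(2)
    def s(I,P): return map_coordinates(I,proj(im,seat+np.array(P)@S.T).T[::-1],order=1)
    Y=np.arange(-44,45,4)
    g=lambda I,z,x0,x1,Y:np.mean([s(I,[(x/1e3,y/1e3,z) for y in Y]) for x in np.linspace(x0,x1,8)],0).round().astype(int).tolist()
    print(c,'Y',Y.tolist()); print('before z0',g(B,0,-38,-15,Y)); print('after lip',g(A,.008,-50,-47,Y)); print('before lip',g(B,.008,-47,-45,Y))
    Z=np.arange(20,44,2)
    print('after +y edge',Z.tolist(),g(A,.008,-45,-5,Z),g(B,.008,-45,-5,Z))
```

```text
top Y [-44, -40, -36, -32, -28, -24, -20, -16, -12, -8, -4, 0, 4, 8, 12, 16, 20, 24, 28, 32, 36, 40, 44]
before z0 [88, 92, 96, 96, 96, 92, 82, 67, 50, 41, 40, 40, 41, 40, 41, 50, 70, 88, 95, 96, 97, 97, 96]
after lip [93, 97, 98, 99, 97, 92, 89, 91, 91, 88, 87, 86, 87, 86, 84, 85, 89, 95, 97, 98, 98, 99, 99]
before lip [89, 93, 96, 97, 95, 92, 86, 75, 66, 61, 60, 60, 60, 60, 61, 67, 80, 92, 96, 96, 96, 96, 96]
after +y edge [20, 22, 24, 26, 28, 30, 32, 34, 36, 38, 40, 42] [98, 98, 98, 98, 98, 97, 97, 97, 97, 98, 99, 99] [71, 81, 89, 93, 95, 96, 96, 97, 97, 97, 97, 96]
side Y [-44, -40, -36, -32, -28, -24, -20, -16, -12, -8, -4, 0, 4, 8, 12, 16, 20, 24, 28, 32, 36, 40, 44]
before z0 [120, 118, 116, 107, 91, 70, 50, 46, 49, 51, 51, 51, 51, 52, 58, 78, 104, 122, 129, 131, 131, 131, 131]
after lip [134, 134, 135, 134, 131, 127, 123, 121, 120, 117, 117, 119, 118, 116, 117, 121, 127, 131, 133, 134, 134, 134, 134]
before lip [132, 132, 132, 131, 130, 120, 101, 91, 91, 91, 91, 91, 92, 93, 96, 108, 122, 129, 130, 131, 131, 131, 131]
after +y edge [20, 22, 24, 26, 28, 30, 32, 34, 36, 38, 40, 42] [134, 134, 134, 133, 133, 133, 133, 133, 133, 133, 133, 132] [124, 128, 130, 131, 131, 131, 131, 131, 131, 131, 131, 130]
```

Run:
```python
from tgt import *
from scipy.ndimage import map_coordinates
b=np.load('avg.npy',allow_pickle=True).item()
Y=np.arange(-40,40.1,1)
for c in('top','side'):
    st_=[]
    for _ in range(12): im=env.get_image(c); st_.append(im['color'].astype(float))
    A=np.mean(st_,0).mean(2);B=b[c]['color'].mean(2); np.save('A_'+c,np.mean(st_,0))
    def row(I,z,x): return np.mean([map_coordinates(I,proj(im,seat+np.array([((x+d)/1e3,y/1e3,z) for y in Y])@S.T).T[::-1],order=1) for d in(-3,-1,1,3)],0)
    for x in range(-42,8,6):
        r=row(B,0,x); lo=r[35:46].mean(); h=(lo+r[-8:].mean())/2
        p=np.nonzero(r[40:]>h)[0][0]+40; q=np.nonzero(r[:40]>h)[0]
        ed=Y[p]-(r[p]-h)/(r[p]-r[p-1]); e2=(Y[q[-1]]+(r[q[-1]]-h)/(r[q[-1]]-r[q[-1]+1])) if len(q) else None
        a=row(A,.008,x); m=slice(5,30); d=np.clip(a[30:50].mean()-a[m],0,None); i=np.argmin(a[m])
        w=d*(np.abs(np.arange(len(d))-i)<8)
        print(c,x,'bed +y %.1f'%ed,'-y',None if e2 is None else round(e2,1),'plate strip min',Y[m][i],'cent %.1f'%((w*Y[m]).sum()/w.sum()),'depth %.0f'%d.max())
n2='A'
L=[];k=6
for c,(u0,v0) in(('side',(238,225)),('top',(295,175))):
    o=cv2.resize(np.load('A_'+c+'.npy')[v0:v0+45,u0:u0+60],None,fx=k,fy=k,interpolation=cv2.INTER_CUBIC); o=np.clip((o-o.max()+35)*7,0,255).astype(np.uint8)
    L.append(o)
cv2.imwrite('pics/g.png',np.hstack(L))
```

```text
top -42 bed +y 19.5 -y -15.9 plate strip min -23.0 cent -23.4 depth 6
top -36 bed +y 19.6 -y -16.0 plate strip min -24.0 cent -24.4 depth 11
top -30 bed +y 19.5 -y -16.5 plate strip min -25.0 cent -25.3 depth 12
top -24 bed +y 19.8 -y -16.7 plate strip min -26.0 cent -26.3 depth 11
top -18 bed +y 20.1 -y -16.5 plate strip min -26.0 cent -26.6 depth 12
top -12 bed +y 20.0 -y -16.2 plate strip min -27.0 cent -27.3 depth 11
top -6 bed +y 19.7 -y -16.1 plate strip min -28.0 cent -28.2 depth 12
top 0 bed +y 19.7 -y -16.2 plate strip min -29.0 cent -29.0 depth 12
top 6 bed +y 19.7 -y -16.5 plate strip min -29.0 cent -29.3 depth 13
side -42 bed +y 18.3 -y -20.8 plate strip min -24.0 cent -23.3 depth 6
side -36 bed +y 17.9 -y -22.4 plate strip min -25.0 cent -24.9 depth 17
side -30 bed +y 17.9 -y -24.8 plate strip min -26.0 cent -25.9 depth 22
side -24 bed +y 18.2 -y -29.0 plate strip min -27.0 cent -27.1 depth 27
side -18 bed +y 18.3 -y -34.9 plate strip min -29.0 cent -28.8 depth 38
side -12 bed +y 18.0 -y None plate strip min -31.0 cent -30.3 depth 55
side -6 bed +y 17.8 -y None plate strip min -34.0 cent -31.6 depth 76
side 0 bed +y 17.8 -y None plate strip min -35.0 cent -32.0 depth 90
side 6 bed +y 17.9 -y None plate strip min -35.0 cent -32.1 depth 91
```

View pics/g.png

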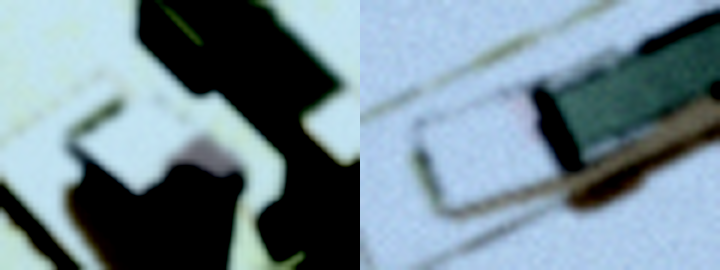

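The plate rests on the lip but turned about 7° about the bed normal: the strip along its -y edge runs from -23 to -29 mm while the bed's edges are straight. I'll regrip it square, slide it onto the lip while held, and release it there.

```bash
python3 -c "
from tgt import *
s=st();to(s,[-40,3,130]);to(s,[2,3,60])"
```

```text
clock 32.7667 turn/45 [ 0.     0.004 -0.002] tcp in stage mm [-152.9   -3.6  283.3] F [0.5 0.1 0.3] 0.9998427518788
[-40, 3, 130] [ 0.198 -0.377 -0.214]
[2, 3, 60] [ 0.272 -0.533 -0.322]
```

apply_moves([
  [0.05,-0.094,-0.054,0,0.004,-0.002],
  [0.1,-0.19,-0.107,0,0.004,-0.002],
  [0.15,-0.283,-0.16,0,0.004,-0.002],
  [0.198,-0.377,-0.214,0,0.004,-0.002],
  [0.22,-0.43,-0.25,0,0.004,-0.002],
  [0.25,-0.48,-0.285,0,0.004,-0.002],
  [0.272,-0.533,-0.322,0,0.004,-0.002],
  [0.272,-0.533,-0.322,0,0.004,-0.002],
  [0.272,-0.533,-0.322,0,0.004,-0.002],
])

```text
clock: 33.52
position: [0.5269, -0.1603, 0.1454]
tool_rot: [2.614, 0.587, 0.137]
wrist_force: [0.2, 0.6, 0.1]
grip_width: 0.998
```

```bash
python3 -c "
from tgt import *
s=st();to(s,[2,3,25]);to(s,[2,3,1])"
```

```text
clock 33.5167 turn/45 [ 0.001 -0.003  0.005] tcp in stage mm [ 2.5  1.2 58.6] F [0.2 0.6 0.1] 0.9984720589191014
[2, 3, 25] [ 0.02  -0.031 -0.076]
[2, 3, 1] [ 0.032 -0.056 -0.129]
```

apply_moves([
  [0.01,-0.016,-0.038,0,-0.003,0.005],
  [0.02,-0.031,-0.076,0,-0.003,0.005],
  [0.025,-0.042,-0.1,0,-0.003,0.005],
  [0.03,-0.053,-0.122,0,-0.003,0.005],
  [0.032,-0.056,-0.129,0,-0.003,0.005],
  [0.032,-0.056,-0.129,0,-0.003,0.005],
  [0.032,-0.056,-0.129,0,-0.003,0.005],
])

```text
clock: 34.1
position: [0.54, -0.1822, 0.0941]
tool_rot: [2.612, 0.592, 0.142]
wrist_force: [-1.2, 0.3, 1.4]
grip_width: 0.998
```

```bash
python3 -c "
from tgt import *
s=st();to(s,[2,3,1])"
```

```text
clock 34.1 turn/45 [ 0.001  0.    -0.001] tcp in stage mm [2.  3.6 1.4] F [-1.2  0.3  1.4] 0.9975484356288481
[2, 3, 1] [-0.001 -0.001 -0.001]
```

apply_moves([
  [-0.001,-0.001,0,0,0,0],
  [-0.001,-0.001,0,0,0,0],
  [-0.001,-0.001,0,0,0,0],
  [-0.001,-0.001,0,0,0,0],
  [-0.001,-0.001,0,0,0,0],
  [-0.001,-0.001,0,0,0,0],
  [-0.001,-0.001,0,0,0,0],
], claw=1, grip_force=40)

```text
clock: 34.68
position: [0.5424, -0.1797, 0.0974]
tool_rot: [2.611, 0.594, 0.151]
wrist_force: [-9.9, 13.4, 28.4]
grip_width: 0.495
```

```bash
cat > strip.py <<'E'
from tgt import *
from scipy.ndimage import map_coordinates
Y=np.arange(-40,40.1,1)
def strips(N=8):
  for c in('top','side'):
    A=[]
    for _ in range(N): im=env.get_image(c); A.append(im['color'].astype(float))
    A=np.mean(A,0).mean(2)
    def row(x): return np.mean([map_coordinates(A,proj(im,seat+np.array([((x+d)/1e3,y/1e3,.008) for y in Y])@S.T).T[::-1],order=1) for d in(-3,-1,1,3)],0)
    o=[]
    for x in range(-42,8,6):
        a=row(x); m=slice(5,30); d=np.clip(a[30:50].mean()-a[m],0,None); i=np.argmax(d); w=d*(np.abs(np.arange(len(d))-i)<8)
        o.append((x,round((w*Y[m]).sum()/w.sum(),1),int(d.max())))
    print(c,o)
s=st(); strips()
E
python3 strip.py
```

```text
clock 34.6833 turn/45 [-0.     0.008 -0.005] tcp in stage mm [2.4 6.8 4.9] F [-9.9 13.4 28.4] 0.4946945747471695
top [(-42, np.float64(-31.7), 43), (-36, np.float64(-30.7), 36), (-30, np.float64(-29.7), 15), (-24, np.float64(-22.4), 4), (-18, np.float64(-21.2), 5), (-12, np.float64(-23.7), 30), (-6, np.float64(-22.1), 60), (0, np.float64(-21.9), 59), (6, np.float64(-19.5), 38)]
side [(-42, np.float64(nan), 0), (-36, np.float64(-11.6), 10), (-30, np.float64(-13.2), 27), (-24, np.float64(-14.8), 39), (-18, np.float64(-16.2), 56), (-12, np.float64(-17.5), 73), (-6, np.float64(-19.1), 78), (0, np.float64(-31.7), 84), (6, np.float64(-32.0), 87)]strip.py:13: RuntimeWarning: invalid value encountered in scalar divide
  o.append((x,round((w*Y[m]).sum()/w.sum(),1),int(d.max())))
```

Width 42 mm and TCP pushed up: a fingertip rode over the plate's top because the grasp was too shallow. I'll ease off, open, back away and reassess.

apply_moves([
  [-0.001,0.001,0.003,0,0,0],
  [-0.001,0.001,0.003,0,0,0],
  [-0.001,0.001,0.003,0,0,0],
  [-0.001,0.001,0.003,0,0,0],
  [-0.001,0.001,0.003,0,0,0],
  [-0.001,0.001,0.003,0,0,0],
  [-0.002,0.002,0.006,0,0,0],
  [-0.015,0.031,0.067,0,0,0],
  [-0.029,0.061,0.134,0,0,0],
  [-0.08,0.18,0.23,0,0,0],
  [-0.114,0.243,0.281,0,0,0],
  [-0.2,0.45,0.4,0,0,0],
], claw=-1)

```text
clock: 36.48
position: [0.4876, -0.0608, 0.2222]
tool_rot: [2.612, 0.591, 0.151]
wrist_force: [1.7, 0.8, 0.4]
grip_width: 1.001
```

apply_moves([
  [-0.1,0.25,0.1,0,0,0],
  [-0.1,0.25,0.1,0,0,0],
  [-0.1,0.25,0.1,0,0,0],
  [-0.1,0.25,0.1,0,0,0],
])

```text
clock: 36.82
position: [0.4477, 0.0464, 0.2644]
tool_rot: [2.613, 0.602, 0.161]
wrist_force: [0.8, -0.0, -1.2]
grip_width: 1.004
```

```bash
python3 - <<'E'
from strip import *
E
python3 - <<'E'
from tgt import *
acc={};L=[];k=6
for c,(u0,v0) in(('side',(238,220)),('top',(295,170))):
    stk=[]
    for i in range(4):
        im=env.get_image(c); stk.append(im['color'].astype(float))
        for q in env.place_of(c,'plate'):
            d=np.array(q['centre'])-seat
            if np.linalg.norm(d)<.08: acc.setdefault(c,[]).append((1000*S.T@d).round(1).tolist())
    o=cv2.resize(np.mean(stk,0)[v0:v0+60,u0:u0+60],None,fx=k,fy=k,interpolation=cv2.INTER_CUBIC); L.append(np.clip((o-o.max()+45)*5.5,0,255).astype(np.uint8))
print(acc); cv2.imwrite('pics/h.png',np.hstack(L))
E
```

```text
clock 36.8167 turn/45 [-0.006  0.014 -0.014] tcp in stage mm [-140.3   18.6  264.7] F [ 0.8 -0.  -1.2] 1.004363047453574
top [(-42, np.float64(-27.4), 4), (-36, np.float64(-28.5), 9), (-30, np.float64(-28.8), 10), (-24, np.float64(-29.2), 9), (-18, np.float64(-29.7), 10), (-12, np.float64(-30.3), 10), (-6, np.float64(-30.8), 11), (0, np.float64(-30.9), 12), (6, np.float64(-31.0), 12)]
side [(-42, np.float64(-27.3), 3), (-36, np.float64(-29.0), 16), (-30, np.float64(-29.7), 20), (-24, np.float64(-29.8), 21), (-18, np.float64(-30.4), 28), (-12, np.float64(-31.5), 44), (-6, np.float64(-32.3), 65), (0, np.float64(-32.5), 74), (6, np.float64(-32.5), 73)]
{'side': [[-1.5, -5.7, 0.1], [-0.0, -4.6, 1.8], [-2.7, -2.4, -2.4], [3.0, -2.7, 0.0]], 'top': [[3.9, -3.6, 4.5], [4.0, -3.7, 2.6], [4.1, -6.6, -1.1], [2.3, -6.0, 2.0]]}
```

View pics/h.png

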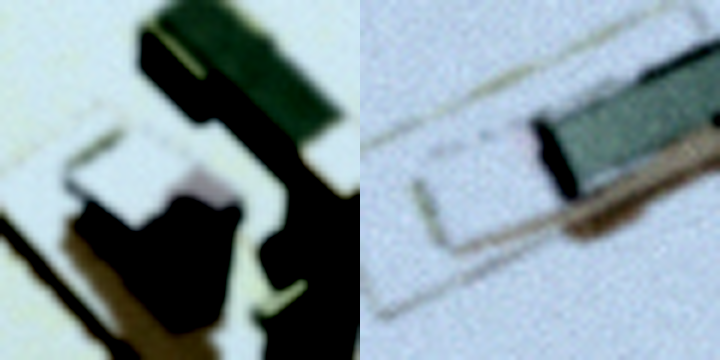

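The plate is still flat on the bed, turned about 3.5° and some 4 mm off towards -y. I'll regrip deeper, with the tips beside the strip and below the plate's underside.

```bash
python3 -c "
from tgt import *
s=st();to(s,[-40,3,130]);to(s,[2,3,60])"
```

```text
clock 38.4167 turn/45 [-0.     0.009 -0.002] tcp in stage mm [-135.6   15.4  259.7] F [-0.1 -0.3  0.8] 0.9932409503313815
[-40, 3, 130] [ 0.127 -0.338 -0.181]
[2, 3, 60] [ 0.201 -0.494 -0.289]
```

apply_moves([
  [0.04,-0.11,-0.06,0,0.009,-0.002],
  [0.085,-0.22,-0.12,0,0.009,-0.002],
  [0.127,-0.338,-0.181,0,0.009,-0.002],
  [0.15,-0.39,-0.215,0,0.009,-0.002],
  [0.175,-0.44,-0.25,0,0.009,-0.002],
  [0.201,-0.494,-0.289,0,0.009,-0.002],
  [0.201,-0.494,-0.289,0,0.009,-0.002],
  [0.201,-0.494,-0.289,0,0.009,-0.002],
])

```text
clock: 39.08
position: [0.5268, -0.1606, 0.1451]
tool_rot: [2.615, 0.587, 0.136]
wrist_force: [-0.8, 1.4, 0.2]
grip_width: 1.003
```

```bash
python3 -c "
from tgt import *
s=st();to(s,[2,3,25]);to(s,[2,3,-8])"
```

```text
clock 39.0833 turn/45 [ 0.001 -0.004  0.005] tcp in stage mm [ 2.6  1.  58.3] F [-0.8  1.4  0.2] 1.0034098971114984
[2, 3, 25] [ 0.02  -0.031 -0.075]
[2, 3, -8] [ 0.036 -0.064 -0.148]
```

apply_moves([
  [0.01,-0.016,-0.038,0,-0.004,0.005],
  [0.02,-0.031,-0.075,0,-0.004,0.005],
  [0.025,-0.041,-0.098,0,-0.004,0.005],
  [0.03,-0.05,-0.118,0,-0.004,0.005],
  [0.034,-0.059,-0.136,0,-0.004,0.005],
  [0.036,-0.064,-0.148,0,-0.004,0.005],
  [0.036,-0.064,-0.148,0,-0.004,0.005],
  [0.036,-0.064,-0.148,0,-0.004,0.005],
])

```text
clock: 39.75
position: [0.5412, -0.186, 0.086]
tool_rot: [2.613, 0.591, 0.141]
wrist_force: [0.6, 0.4, 0.1]
grip_width: 0.998
```

```bash
python3 -c "
from tgt import *
s=st();to(s,[2,3,-8])"
```

```text
clock 39.75 turn/45 [ 0.001 -0.     0.   ] tcp in stage mm [ 1.8  3.  -7.7] F [0.6 0.4 0.1] 0.9975300043024833
[2, 3, -8] [ 0.    -0.001 -0.001]
```

No contact and well placed. I'll close gently.

apply_moves([
  [0,0,0,0,0,0],
  [0,0,0,0,0,0],
  [0,0,0,0,0,0],
  [0,0,0,0,0,0],
  [0,0,0,0,0,0],
  [0,0,0,0,0,0],
  [0,0,0,0,0,0],
], claw=1, grip_force=30)

```text
clock: 40.33
position: [0.5413, -0.1858, 0.0866]
tool_rot: [2.613, 0.591, 0.142]
wrist_force: [-2.3, 2.4, 6.1]
grip_width: 0.644
```

```bash
python3 -c "
from tgt import *
s=st();to(s,[2,3,-8]);to(s,[-1,3,-8])"
```

```text
clock 40.3333 turn/45 [0.001 0.    0.   ] tcp in stage mm [ 2.   3.2 -7.1] F [-2.3  2.4  6.1] 0.6437885741365258
[2, 3, -8] [ 0.    -0.001 -0.002]
[-1, 3, -8] [-0.003  0.005 -0.005]
```

apply_moves([
  [-0.001,0.002,-0.001,0,0,0],
  [-0.002,0.004,-0.002,0,0,0],
  [-0.003,0.006,-0.003,0,0,0],
  [-0.003,0.006,-0.003,0,0,0],
])

```text
clock: 40.67
position: [0.5411, -0.1857, 0.0868]
tool_rot: [2.61, 0.588, 0.143]
wrist_force: [3.4, -6.6, 1.6]
grip_width: 0.642
```

```bash
python3 -c "
from tgt import *
s=st();print('F stage',(S.T@s['wrist_force']).round(1))"
```

```text
clock 40.6667 turn/45 [0.004 0.003 0.003] tcp in stage mm [ 1.9  3.  -6.9] F [ 3.4 -6.6  1.6] 0.6418283389740778
F stage [ 7.3  0.2 -1.9]
```

Lip contact is felt (7 N up the slope). I'll release in place and back out along the normal.

apply_moves([
  [0,0,0,0,0,0],
  [0,0,0,0,0,0],
  [0,0,0,0,0,0],
  [0,0,0,0,0,0],
  [0,0,0,0,0,0],
  [0,0,0,0,0,0],
  [0,0,0,0,0,0],
], claw=-1)

```text
clock: 41.25
position: [0.541, -0.1855, 0.0866]
tool_rot: [2.61, 0.588, 0.143]
wrist_force: [0.5, 0.3, 0.0]
grip_width: 1.0
```

apply_moves([
  [-0.007,0.015,0.033,0,0,0],
  [-0.015,0.031,0.067,0,0,0],
  [-0.029,0.061,0.134,0,0,0],
  [-0.05,0.11,0.18,0,0,0],
  [-0.08,0.18,0.23,0,0,0],
  [-0.114,0.243,0.281,0,0,0],
  [-0.2,0.45,0.4,0,0,0],
  [-0.3,0.6,0.45,0,0,0],
  [-0.3,0.6,0.45,0,0,0],
  [-0.3,0.6,0.45,0,0,0],
])

```text
clock: 42.08
position: [0.4235, 0.0489, 0.2647]
tool_rot: [2.611, 0.588, 0.144]
wrist_force: [1.2, 0.1, 0.0]
grip_width: 1.001
```

```bash
python3 strip.py
python3 - <<'E'
from tgt import *
acc={}
for c in('side','top'):
    for i in range(3):
        im=env.get_image(c)
        for nm in('plate','stage_seat'):
          for q in env.place_of(c,nm):
            d=np.array(q['centre'])-seat
            if np.linalg.norm(d)<.05: acc.setdefault((c,nm),[]).append((1000*S.T@d).round(1).tolist())
for a in acc: print(a,acc[a])
E
```

```text
clock 42.0833 turn/45 [0.004 0.004 0.002] tcp in stage mm [-151.5   -2.1  270.6] F [1.2 0.1 0. ] 1.0010901692395073
top [(-42, np.float64(-26.4), 7), (-36, np.float64(-27.0), 9), (-30, np.float64(-27.0), 11), (-24, np.float64(-26.8), 11), (-18, np.float64(-26.6), 12), (-12, np.float64(-27.3), 11), (-6, np.float64(-27.8), 11), (0, np.float64(-28.2), 11), (6, np.float64(-28.2), 11)]
side [(-42, np.float64(-24.8), 6), (-36, np.float64(-27.0), 18), (-30, np.float64(-27.9), 22), (-24, np.float64(-28.2), 26), (-18, np.float64(-29.0), 37), (-12, np.float64(-30.2), 56), (-6, np.float64(-31.1), 78), (0, np.float64(-31.9), 92), (6, np.float64(-31.9), 95)]
('side', 'plate') [[-1.1, 3.1, -1.5], [0.7, 3.2, 0.5]]
('side', 'stage_seat') [[0.4, 0.4, 0.8], [2.7, 0.7, 0.3], [0.5, 0.9, 0.6]]
('top', 'plate') [[3.9, -2.2, -2.3], [2.2, -0.2, 3.1], [3.8, -2.2, -0.7]]
```

```bash
python3 -c "
from h import *
env.get_image('side')
print([ (n,np.round(env.place_of('side',n)[0]['centre'],3)) for n in('bottle','pot','slidebox','head') if env.place_of('side',n)])
print(env.close_job())"
```

```text
[('bottle', array([ 0.485, -0.444,  0.   ])), ('pot', array([0.768, 0.027, 0.001])), ('slidebox', array([ 0.542,  0.438, -0.002])), ('head', array([ 0.541, -0.183,  0.234]))]
the job is handed in; nothing more can be done
None
```

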